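# Load the electric skillet with potatoes and set its heat

### The arm

A 7-joint arm with a two-finger parallel gripper is mounted at the origin on the work surface. World frame = base frame: x ahead of the robot, y to its left, z up, the work surface at z = 0. Lengths are in m, angles in rad, forces in N, time in s.
With the tool pointing down it reaches from about 0.4 to 0.85 m from the base axis. Payload 10.4 kg.
Tool frame: the origin (TCP) lies at the very end of the fingers, on their centre line; the grasp point (between the pads) lies 19 mm behind it; x points along the fingers, z is the direction in which the jaws open and shut, and the axes are right-handed (so a half turn about x gives the same grasp; the last joint's range is limited). The gripper opens to 85 mm and grips with 20 to 120 N. Pads are 22 mm wide; open, the fingers measure 114 mm over their backs; the gripper's body (76 mm by 85 mm) begins 54 mm behind the grasp point. The pads swing forward as they close: fully open they stand 13 mm farther back than shut.
Start: joints at [1.322, 0.332, -0.065, 1.46, 0.022, 1.35, -0.088], TCP at [0.14, -0.609, 0.231] pointing down, gripper open.
Joint ranges: [-2.6, 2.6], [-0.5, 2.12], [-1.47, 1.34], [0.16, 2.42], [-1.27, 4.41], [0.06, 2.06], [-2.6, 2.6]. Speed limits (rad/s): [2.22, 2.22, 2.79, 2.79, 3.14, 3.14, 3.14].

### API

Orientations are given as a unit quaternion [x, y, z, w].
In Python, from workcell import telemetry, viewer, manip, spot_in, mark_of gives the robot as it stands. The module is installed in compiled form; this text tells all that it offers.
- The arm moves only by the shell command python3 -m crank 'ROWS' [FORCE]. ROWS is JSON, a list of rows, each a list of 3 entries, a list of its own where there are three numbers: the closure, from 0 (fully open) to 1 (shut), then the shift along the world's x, y, z in cm, then the turn, a rotation vector about the world's x, y, z in rad. A call has 1 to 12 rows; each row shifts and turns the commanded pose from where the row before left it; what a row does not reach is not made up. A row lasts 1/12 s, in which the tool goes at most 41.7 mm and 7.16 degrees, less where a joint would pass 70% of its speed; a pose out of reach is approached as far as the arm can. A call with a gripper value outside its range is refused whole. The fingers move at their own pace and stop on an object; FORCE is the grip in N (left out, the last holds). Time passes only in rows, so rows that do not move let the fingers close. It gives the time, the measured TCP pose, the force and the opening at its end, in the units of the state.
- telemetry.get_obs(): the state, without advancing time (a new reading comes with each control period).
- viewer.camera(name): name is "scene" or "top"; returns a dict with "frame" (384x512x3 uint8, red, green, blue), "intrinsics" (3x3 intrinsics, pixels), "cam_to_world" (4x4, takes a point from camera to world coordinates). Camera axes: x right, y up, looking along -z (the intrinsics and any distortion apply to the point x, -y, -z); pixel columns grow to the right and rows downward; lengths in m; the calibration is good to about 2 mm. A picture is of the moment at which its call begins. There is no depth.
- manip.hand_in(): hands the job in, once; it reports no verdict.
Trained networks look in a picture, given as the dict that the camera call returned (one of the last four; its "shot" number tells which), for a name from the list of things; names that differ only in an ending like _2 or _b are one class to them, and where a whole thing is asked for, a point or a joint stands for the part that bears it (a point fixed in the world has none). Each returns a list of dicts, best first, with "conf" (0 to 1); they miss things now and then, are a little off and sometimes report something else, mostly with a low value. They report only what shows in the picture. A call takes as long as a camera call.
- spot_in(thing, picture): "location" ([x, y, z] in m, in the coordinates of the camera as it stood for that picture, good to about 4 mm: the middle of the surface that is visible of it).
- mark_of(thing, picture): "location" ([x, y, z] in m, in the coordinates of the camera as it stood for that picture, good to about 4 mm: a listed point, or the origin of a listed thing).
The state is a dict: "clock": time; "joint_pos": joint angles; "joint_velocities": joint speeds; "tau": joint torques, N m; "position": TCP position; "ee_rot": TCP orientation; "ft_force": force on the tool from outside, world axes, zero at the start; "torque": the same for the moment, N m; "grip_width": opening from 0.0 (shut) to 1.0 (fully open).
Only numpy, scipy, OpenCV 4.12 (cv2) and the standard library are available. Lean on these libraries where they do the work, as an engineer would, in place of code of your own. Each camera call takes 0.05 s, during which the arm holds its last target. There are 200 camera calls.

### The job

Pick up the scoop of potatoes by its handle and rest its lip end lightly on the open skillet, lip inside the pan, before you tip it, so that all five potatoes roll in without bouncing out. Set the empty scoop back down upright on the bare counter, and only then slide that skillet's heat control to the long mark. Do not lean hard on the pan, and leave everything else where it is.

Things in the scene. Friction and masses are not known exactly. Their poses are not given: they have to be found in the camera images.
- scoop_mid (a point): Cast aluminium scoop, 282 mm long, about 220 g empty, loose, holding five potatoes. Point 28 mm above the middle of its underside. x: from handle to pouring lip, z: up. Floor 3 mm thick, flat and 60 mm wide from 70 mm behind this point to 35 mm ahead, then rising 18 degrees to the lip. Sides 100 mm apart, 56 mm high at the back, 35 at the lip; back closed, lip end open.
- scoop_grip (a point): Middle of the scoop's straight, flat-sided handle: 22 mm wide (y), 28 mm high, reaching from 83 to 197 mm behind scoop_mid. This point is 130 mm behind scoop_mid and 36 mm above the scoop's underside. Same axes as the scoop.
- scoop_lip (a point): Middle of the scoop's pouring lip, 85 mm ahead of scoop_mid and 17.5 mm above the level of the flat underside; the lip is 52 mm wide and 3 mm thick. Same axes as the scoop.
- scoop: The same scoop: origin at the middle of its flat underside, 28 mm below scoop_mid. Level and moved smoothly it keeps its load, safer still nose up; tipped nose-down by more than about 18 degrees it pours, and at 43 degrees it empties. The bowl is heavy, so it may sag a little in the fingers.
- skillet_floor (a point): Open electric skillet, fixed: centre of the pan's inner floor, 60 mm above the counter. Pan 194 mm across inside; its thin rim is 216 mm across, 30 mm above this floor. Axes of the housing: -x towards the control panel and the robot; it reaches 205 mm to -x, 125 mm to +x and each y, 51 mm high. The lidded skillet at the back of the counter is not part of the job.
- skillet: The pan of that skillet (the part that the scoop rests on); origin 5 mm below skillet_floor. Hard, it does not give.
- heat (a joint): The skillet's heat control: a slide in a slot on the control panel, in m from 0 (off) to 0.080 (full), growing along the skillet's +y. It is at the long mark at 0.060. It stays where it is left; about 1.5 N moves it.
- heat_grip (a point): The slide's black thumb piece, 12 mm along its travel (y), 30 mm across (x), its top 85 mm and its underside 57 mm above the counter; this point is on its centre line, 75 mm above the counter. The pan's rim is 35 mm beyond its far (+x) face.
- long_mark (a point): Point in the slot beside the one long white mark on the panel (the other four marks of the scale are short), 53 mm above the counter. heat_grip stands over it when the control is set right.
- potato1: Small round firm new potato, 30 mm across, about 17 g; origin at its centre; at the start in the scoop.
- potato2: Another such potato.
- potato3: Another such potato.
- potato4: Another such potato.
- potato5: Another such potato.
- bottle_a: White squeeze bottle, 56 mm across, 180 mm high, standing; a bystander. Origin at its foot.
- bottle_b: Another such bottle, a bystander.
- salt: Glass salt shaker with steel top, 38 mm across, 66 mm high, in the middle; a bystander. Origin at its foot.
- pepper: Pepper shaker, 42 mm across, 66 mm high, in the middle behind the salt; a bystander. Origin at its foot.
- cups: Stack of paper portion cups, 62 mm across, 56 mm high, in front of the scoop's lip; a bystander. Origin at its foot.
- turner: Turner with black blade and dark wooden handle, 240 mm long, lying at the left side; a bystander. Origin at its middle.
- tongs: Steel tongs, 220 mm long, lying at the right side; a bystander. Origin at its middle.

How it is judged:
On the way, in this order (a step that is already met when the one before it is completed fails the run):
1. the scoop rests on the skillet, its lip inside the pan, with all five potatoes still in it (x of potato1 in the frame of scoop_mid between -0.075 and 0.085 m and z of potato1 in the frame of scoop_mid between -0.03 and 0.05 m and y of potato1 in the frame of scoop_mid between -0.055 and 0.055 m and x of potato2 in the frame of scoop_mid between -0.075 and 0.085 m and z of potato2 in the frame of scoop_mid between -0.03 and 0.05 m and y of potato2 in the frame of scoop_mid between -0.055 and 0.055 m and x of potato3 in the frame of scoop_mid between -0.075 and 0.085 m and z of potato3 in the frame of scoop_mid between -0.03 and 0.05 m and y of potato3 in the frame of scoop_mid between -0.055 and 0.055 m and x of potato4 in the frame of scoop_mid between -0.075 and 0.085 m and z of potato4 in the frame of scoop_mid between -0.03 and 0.05 m and y of potato4 in the frame of scoop_mid between -0.055 and 0.055 m and x of potato5 in the frame of scoop_mid between -0.075 and 0.085 m and z of potato5 in the frame of scoop_mid between -0.03 and 0.05 m and y of potato5 in the frame of scoop_mid between -0.055 and 0.055 m and contact force between scoop and skillet above 0.3 N and horizontal distance between scoop_lip and skillet_floor below 0.095 m and z of scoop_lip in the frame of skillet_floor below 0.065 m), for 0.1 s.
2. all five potatoes are in the skillet (horizontal distance between each of potato1, potato2, potato3, potato4, potato5 and skillet_floor below 0.1 m and z of potato1 in the frame of skillet_floor between 0 and 0.03 m and z of potato2 in the frame of skillet_floor between 0 and 0.03 m and z of potato3 in the frame of skillet_floor between 0 and 0.03 m and z of potato4 in the frame of skillet_floor between 0 and 0.03 m and z of potato5 in the frame of skillet_floor between 0 and 0.03 m), for 0.2 s.
3. the empty scoop stands upright on the counter, let go (height (world z) of scoop_mid below 0.034 m and angle between scoop_mid's own z axis and vertical below 0.1 rad and linear speed of scoop below 0.03 m/s and contact force between the fingers and scoop below 0.1 N), for 0.2 s.
4. the heat control is at the long mark (value of joint heat between 0.054 and 0.066 m), for 0.2 s.
At the end, for the whole second after the job is handed in: All five potatoes lie at rest in the skillet (centres within 100 mm of the pan's centre and less than 30 mm above its floor); the scoop stands upright on the counter (within 0.1 rad, its underside within 6 mm of the counter), at rest and let go; the heat control is within 6 mm of the long mark (all of step 2 and all of step 3 and all of step 4 and linear speed of each of potato1, potato2, potato3, potato4, potato5 below 0.05 m/s); the robot touches nothing.
It fails at once if a potato leaves the scoop while its centre is more than 80 mm above the pan's floor ((z of potato1 in the frame of skillet_floor above 0.08 m and (x of potato1 in the frame of scoop_mid above 0.1 m or y of potato1 in the frame of scoop_mid above 0.06 m or y of potato1 in the frame of scoop_mid below -0.06 m)) or (z of potato2 in the frame of skillet_floor above 0.08 m and (x of potato2 in the frame of scoop_mid above 0.1 m or y of potato2 in the frame of scoop_mid above 0.06 m or y of potato2 in the frame of scoop_mid below -0.06 m)) or (z of potato3 in the frame of skillet_floor above 0.08 m and (x of potato3 in the frame of scoop_mid above 0.1 m or y of potato3 in the frame of scoop_mid above 0.06 m or y of potato3 in the frame of scoop_mid below -0.06 m)) or (z of potato4 in the frame of skillet_floor above 0.08 m and (x of potato4 in the frame of scoop_mid above 0.1 m or y of potato4 in the frame of scoop_mid above 0.06 m or y of potato4 in the frame of scoop_mid below -0.06 m)) or (z of potato5 in the frame of skillet_floor above 0.08 m and (x of potato5 in the frame of scoop_mid above 0.1 m or y of potato5 in the frame of scoop_mid above 0.06 m or y of potato5 in the frame of scoop_mid below -0.06 m))).
It fails at once if the scoop is pressed on the skillet with more than 30 N (contact force between scoop and skillet above 30 N).
It fails at once if a bystander is moved by more than 30 mm (distance of any of bottle_a, bottle_b, salt, pepper, cups, turner, tongs from where it was at the start of the episode above 0.03 m).
It also fails if it takes over 72 s, if anything falls off the work surface, if the arm or the gripper's body presses on something with over 40 N, if the wrist force passes 120 N, or if a joint passes its speed limit or range.

## Working session

There is one attempt and no reset: what is moved stays moved. The work goes in short steps, Python scripts to look and compute and a shell command to move; the robot and the scene stay as the last step left them, time stands still between calls to the robot, and variables do not carry over. Pictures are saved under pics/ and viewed, about 8 in all and at most 12, crops included, and the job is handed in when it is done.

```bash
mkdir -p pics; cat > h.py <<'E'
import numpy as np, cv2
from workcell import telemetry, viewer, manip, spot_in, mark_of
def w(p,c): 
    M=np.array(c["cam_to_world"]); return M[:3,:3]@np.array(p)+M[:3,3]
def look(names,cams=("scene","top"),save=None):
    for cn in cams:
        c=viewer.camera(cn)
        if save: cv2.imwrite(f"pics/{save}_{cn}.png",cv2.cvtColor(c["frame"],cv2.COLOR_RGB2BGR))
        for n in names:
            try: r=mark_of(n,c)
            except Exception as e: print(n,e); continue
            print(cn,n,[(np.round(w(d["location"],c),3).tolist(),round(d["conf"],2)) for d in r[:3]])
def pix(p,c):
    M=np.array(c["cam_to_world"]);q=M[:3,:3].T@(np.array(p)-M[:3,3]);K=np.array(c["intrinsics"])
    u=K@np.array([q[0],-q[1],-q[2]]);return u[:2]/u[2]
E
python3 - <<'E'
from h import *
look(["scoop_mid","scoop_grip","scoop_lip","skillet_floor","heat_grip","long_mark","cups","salt","pepper","bottle_a","turner","tongs","potato1"],save="a")
o=telemetry.get_obs();print({k:np.round(v,3) for k,v in o.items()})
E
```

```text
scene scoop_mid [([0.583, 0.239, 0.028], 0.61)]
scene scoop_grip [([0.459, 0.291, 0.035], 0.82), ([0.743, 0.009, 0.001], 0.46)]
scene scoop_lip [([0.658, 0.211, 0.015], 0.59)]
scene skillet_floor [([0.416, -0.469, 0.001], 0.72), ([0.572, -0.251, 0.058], 0.61)]
scene heat_grip [([0.416, -0.262, 0.078], 0.57)]
scene long_mark [([0.417, -0.227, 0.054], 0.66), ([0.622, 0.478, -0.001], 0.24)]
scene cups [([0.711, 0.196, -0.003], 0.63)]
scene salt [([0.652, -0.005, 0.002], 0.68), ([0.573, -0.25, 0.061], 0.4)]
scene pepper [([0.744, 0.011, 0.001], 0.63)]
scene bottle_a [([0.61, -0.478, -0.0], 0.89), ([0.62, 0.48, 0.002], 0.68)]
scene turner [([0.427, 0.46, -0.0], 0.73), ([0.59, 0.24, 0.018], 0.56)]
scene tongs [([0.416, -0.469, 0.003], 0.89)]
scene potato1 [([0.572, 0.265, 0.022], 0.67), ([0.588, 0.239, 0.015], 0.59), ([0.524, 0.246, 0.022], 0.55)]
top scoop_mid [([0.575, 0.242, 0.027], 0.67)]
top scoop_grip [([0.454, 0.29, 0.039], 0.88), ([0.418, -0.466, -0.003], 0.42)]
top scoop_lip [([0.662, 0.212, 0.017], 0.58)]
top skillet_floor [([0.575, -0.25, 0.058], 0.93), ([0.741, 0.013, 0.001], 0
[... 405 characters left out ...]
 [([0.428, 0.462, -0.004], 0.76)]
top tongs [([0.418, -0.462, -0.003], 0.78)]
top potato1 [([0.53, 0.25, 0.02], 0.63), ([0.568, 0.265, 0.016], 0.54), ([0.54, 0.281, 0.022], 0.51)]
{'clock': np.float64(1.4), 'joint_pos': array([ 1.322,  0.332, -0.065,  1.46 ,  0.022,  1.35 , -0.088]), 'joint_velocities': array([ 0.001, -0.   ,  0.001,  0.001, -0.002, -0.   ,  0.   ]), 'tau': array([ 0.0000e+00, -6.2523e+01,  4.9000e-02, -3.9182e+01,  1.6000e-02,
        2.0000e-03,  0.0000e+00]), 'position': array([ 0.14 , -0.609,  0.231]), 'ee_rot': array([ 0.44 ,  0.553, -0.44 ,  0.553]), 'ft_force': array([-0.654, -0.315, -0.799]), 'torque': array([-0.015,  0.024,  0.066]), 'grip_width': np.float64(1.001)}
```

View pictures.

View pics/a_top.png

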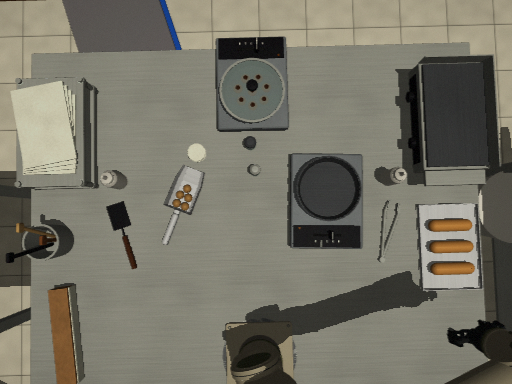

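View pics/a_scene.png

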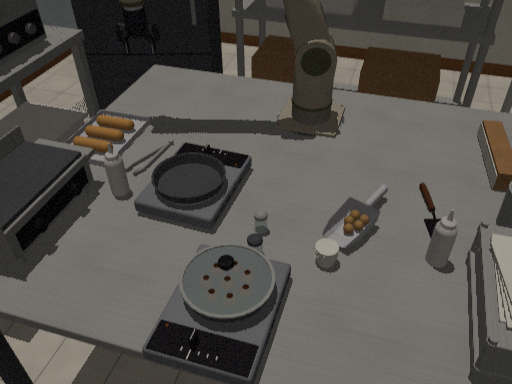

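```bash
python3 - <<'E'
from h import *
from scipy.spatial.transform import Rotation as R
o=telemetry.get_obs();print(np.round(R.from_quat(o["ee_rot"]).as_matrix(),3))
c=viewer.camera("top");print(np.round(c["cam_to_world"],2).tolist());c=viewer.camera("scene");print(np.round(c["cam_to_world"],2).tolist())
E
```

```text
[[ 0.     0.975  0.224]
 [-0.     0.224 -0.975]
 [-1.     0.     0.   ]]
[[-0.03, 1.0, -0.06, 0.48], [-1.0, -0.03, 0.01, -0.01], [0.0, 0.06, 1.0, 1.55], [0.0, 0.0, 0.0, 1.0]]
[[-0.29, -0.62, 0.73, 1.58], [0.96, -0.19, 0.23, 0.29], [-0.0, 0.76, 0.65, 0.95], [0.0, 0.0, 0.0, 1.0]]
```

```bash
python3 -m crank '[[0,[2.6,3,0.9],[0,0,0.12]],[0,[2.6,3,0.9],[0,0,0.12]],[0,[2.6,3,0.9],[0,0,0.12]],[0,[2.6,3,0.9],[0,0,0.12]],[0,[2.6,3,0.9],[0,0,0.12]],[0,[2.6,3,0.9],[0,0,0.12]],[0,[2.6,3,0.9],[0,0,0.12]],[0,[2.6,3,0.9],[0,0,0.12]],[0,[2.6,3,0.9],[0,0,0.12]],[0,[2.6,3,0.9],[0,0,0.12]]]' 100
python3 -m crank '[[0,[0.8,4,-1],[0,0,0.06]],[0,[0.8,4,-1],[0,0,0.06]],[0,[0.8,4,-1],[0,0,0.06]],[0,[0.8,4,-1],[0,0,0.06]],[0,[0.8,4,-1],[0,0,0.06]],[0,[0.8,4,-1],[0,0,0.06]],[0,[0.8,4,-1],[0,0,0.06]],[0,[0.8,4,-1],[0,0,0.06]],[0,[0,0,0],[0,0,0]],[0,[0,0,0],[0,0,0]]]'; python3 -c "
from h import *
o=telemetry.get_obs();print(np.round(o['joint_pos'],2))"
```

```text
clock: 2.33
position: [0.4008, -0.3075, 0.3221]
ee_rot: [0.049, 0.705, -0.049, 0.706]
ft_force: [0.5, -1.3, 0.3]
grip_width: 0.998
clock: 3.17
position: [0.4633, 0.0107, 0.2417]
ee_rot: [-0.12, 0.697, 0.12, 0.697]
ft_force: [0.9, -1.1, -0.2]
grip_width: 1.0
[ 0.68  0.01 -0.79  1.82  0.01  1.32  0.23]
```

```bash
python3 -m crank '[[0,[0,0,0],[0.115,0.042,0]],[0,[0,0,0],[0.115,0.042,0]],[0,[0,0,0],[0.115,0.042,0]],[0,[0,0,0],[0.115,0.042,0]],[0,[0,0,0],[0.115,0.042,0]],[0,[0,0,0],[0.115,0.042,0]],[0,[0,0,0],[0.115,0.042,0]],[0,[0,0,0],[0,0,0]],[0,[0,0,0],[0,0,0]]]'; python3 -c "
from h import *
from scipy.spatial.transform import Rotation as R
o=telemetry.get_obs();print(np.round(o['joint_pos'],2),np.round(R.from_quat(o['ee_rot']).as_matrix(),2))"
```

```text
clock: 3.92
position: [0.4635, 0.0063, 0.2406]
ee_rot: [0.183, 0.688, 0.395, 0.581]
ft_force: [0.2, 0.0, 1.2]
grip_width: 1.001
[ 0.86  0.45 -0.67  1.63 -0.45  1.63  0.59] [[-0.26 -0.21  0.94]
 [ 0.71  0.62  0.33]
 [-0.65  0.76 -0.01]]
```

```bash
python3 -m crank '[[0,[0,2.8,0],[-0.115,-0.042,0]],[0,[0,2.8,0],[-0.115,-0.042,0]],[0,[0,2.8,0],[-0.115,-0.042,0]],[0,[0,2.8,0],[-0.115,-0.042,0]],[0,[0,2.8,0],[-0.115,-0.042,0]],[0,[0,2.8,0],[-0.115,-0.042,0]],[0,[0,2.8,0],[-0.115,-0.042,0]],[0,[0.1,2.8,0],[0,0,0.12]],[0,[0.1,2.8,0],[0,0,0.12]],[0,[0.2,2.8,0],[0,0,0.12]],[0,[0,0,-2],[0,0,0.12]],[0,[0,0,-3],[0,0,0.12]]]'
python3 -m crank '[[0,[0,0,-3],[0,0,0.12]],[0,[0,0,-3],[0,0,0.12]],[0,[0,0,-1],[0,0,0.024]],[0,[0,0,0],[0,0,0]],[0,[0,0,0],[0,0,0]]]'
python3 - <<'E'
from h import *
from scipy.spatial.transform import Rotation as R
o=telemetry.get_obs();print(np.round(o['joint_pos'],2),np.round(R.from_quat(o['ee_rot']).as_matrix(),3).tolist())
look(["scoop_grip","scoop_mid","scoop_lip"],save="b")
E
```

```text
clock: 4.92
position: [0.4678, 0.2919, 0.196]
ee_rot: [-0.322, 0.626, 0.322, 0.632]
ft_force: [0.2, -0.3, 0.0]
grip_width: 1.003
clock: 5.33
position: [0.4678, 0.2882, 0.124]
ee_rot: [-0.398, 0.584, 0.399, 0.584]
ft_force: [0.3, 0.5, 0.4]
grip_width: 1.002
[ 0.19  0.43 -1.    1.75  0.39  1.17  0.27] [[-0.0, -0.931, 0.366], [0.001, 0.366, 0.931], [-1.0, 0.001, 0.001]]
scene scoop_grip [([0.651, -0.003, 0.003], 0.72), ([0.46, 0.292, 0.036], 0.68), ([0.573, -0.252, 0.062], 0.17)]
scene scoop_mid [([0.583, 0.238, 0.027], 0.92)]
scene scoop_lip [([0.658, 0.214, 0.019], 0.98)]
top scoop_grip []
top scoop_mid [([0.578, 0.242, 0.025], 0.8)]
top scoop_lip [([0.662, 0.213, 0.014], 0.88)]
```

```bash
python3 -m crank '[[0,[0,-0.1,-3],[0,0,0]],[0,[0,-0.1,-3],[0,0,0]],[0,[0,0,-3],[0,0,0]],[0,[0,0,-1.5],[0,0,0]],[0,[0,0,-0.4],[0,0,0]],[0,[0,0,0],[0,0,0]],[0.6,[0,0,0],[0,0,0]],[1,[0,0,0],[0,0,0]],[1,[0,0,0],[0,0,0]],[1,[0,0,0],[0,0,0]],[1,[0,0,0],[0,0,0]],[1,[0,0,0],[0,0,0]]]' 110
python3 -m crank '[[1,[0,0,0],[0,0,0]],[1,[0,0,0],[0,0,0]]]'
python3 - <<'E'
from h import *
look(["scoop_mid","scoop_lip"])
E
```

```text
clock: 6.73
position: [0.4679, 0.2858, 0.0137]
ee_rot: [-0.398, 0.584, 0.4, 0.583]
ft_force: [-1.1, -0.7, 6.3]
grip_width: 0.243
clock: 6.9
position: [0.4678, 0.2857, 0.0136]
ee_rot: [-0.398, 0.584, 0.4, 0.583]
ft_force: [-0.7, -1.2, 5.6]
grip_width: 0.245
scene scoop_mid [([0.582, 0.239, 0.025], 0.89), ([0.456, 0.291, 0.039], 0.33)]
scene scoop_lip [([0.659, 0.213, 0.017], 0.79), ([0.461, 0.285, 0.036], 0.25)]
top scoop_mid [([0.577, 0.244, 0.024], 0.9), ([0.456, 0.286, 0.038], 0.17)]
top scoop_lip [([0.662, 0.214, 0.014], 0.85)]
```

```bash
python3 -m crank '[[1,[0,0,0.3],[0,0,0]],[1,[0,0,0.6],[-0.01,-0.026,0]],[1,[0,0,1],[-0.01,-0.026,0]],[1,[0,0,1.3],[-0.01,-0.026,0]],[1,[0,0,1.5],[-0.01,-0.026,0]],[1,[0,0,1.5],[0,0,0]],[1,[0,0,1.5],[0,0,0]],[1,[0,0,1.5],[0,0,0]],[1,[0,0,1.3],[0,0,0]],[1,[0,0,1],[0,0,0]],[1,[0,0,0.6],[0,0,0]],[1,[0,0,0.3],[0,0,0]]]'
python3 - <<'E'
from h import *
look(["scoop_mid","scoop_lip","scoop_grip"],save="c")
E
```

```text
clock: 8.2
position: [0.4678, 0.2854, 0.1378]
ee_rot: [-0.43, 0.561, 0.367, 0.605]
ft_force: [-0.6, -0.5, -3.1]
grip_width: 0.243
scene scoop_mid [([0.535, 0.277, 0.149], 0.7), ([0.581, 0.241, 0.162], 0.66), ([0.622, 0.479, 0.001], 0.57)]
scene scoop_lip [([0.656, 0.217, 0.162], 0.64)]
scene scoop_grip [([0.456, 0.29, 0.158], 0.95)]
top scoop_mid [([0.576, 0.242, 0.158], 0.94)]
top scoop_lip [([0.66, 0.216, 0.159], 0.61)]
top scoop_grip [([0.452, 0.285, 0.156], 0.78)]
```

View pics/c_scene.png

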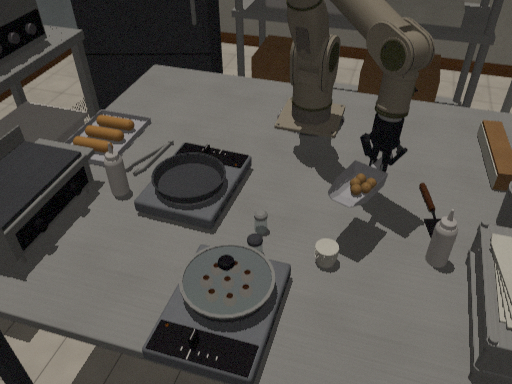

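```bash
python3 -m crank '[[1,[0,-0.3,0.2],[0,0,-0.009]],[1,[0,-0.6,0.2],[0,0,-0.018]],[1,[0,-0.9,0.2],[0,0,-0.027]],[1,[0.1,-1.2,0.2],[0,0,-0.036]],[1,[0.1,-1.4,0.2],[0,0,-0.042]],[1,[0.1,-1.42,0.2],[0,0,-0.042]],[1,[0.1,-1.42,0.2],[0,0,-0.042]],[1,[0.1,-1.42,0.2],[0,0,-0.042]],[1,[0.1,-1.42,0.2],[0,0,-0.042]],[1,[0.1,-1.42,0.2],[0,0,-0.042]],[1,[0.1,-1.42,0],[0,0,-0.042]],[1,[0.1,-1.42,0],[0,0,-0.042]]]'
python3 -m crank '[[1,[0.1,-1.42,0],[0,0,-0.042]],[1,[0.1,-1.42,0],[0,0,-0.042]],[1,[0.1,-1.42,0],[0,0,-0.042]],[1,[0.1,-1.42,0],[0,0,-0.042]],[1,[0.1,-1.42,0],[0,0,-0.042]],[1,[0.1,-1.42,0],[0,0,-0.042]],[1,[0.1,-1.42,0],[0,0,-0.042]],[1,[0,-1.4,0],[0,0,-0.042]],[1,[0,-1.2,0],[0,0,-0.036]],[1,[0,-0.9,0],[0,0,-0.027]],[1,[0,-0.6,0],[0,0,-0.018]],[1,[0,-0.3,0],[0,0,-0.009]]]'
python3 -m crank '[[1,[0,0,0],[0,0,0]],[1,[0,0,0],[0,0,0]],[1,[0,0,0],[0,0,0]],[1,[0,0,0],[0,0,0]]]'
python3 - <<'E'
from h import *
from scipy.spatial.transform import Rotation as R
o=telemetry.get_obs();print(np.round(o['joint_pos'],2),np.round(R.from_quat(o['ee_rot']).as_matrix(),3).tolist())
look(["scoop_mid","scoop_lip","scoop_grip","skillet_floor"],save="d")
E
```

```text
clock: 9.6
position: [0.4765, 0.1406, 0.1571]
ee_rot: [-0.3, 0.64, 0.229, 0.669]
ft_force: [-0.4, 0.2, -2.9]
grip_width: 0.247
clock: 10.6
position: [0.4834, -0.0022, 0.1569]
ee_rot: [-0.159, 0.689, 0.083, 0.702]
ft_force: [-0.1, -0.1, -2.4]
grip_width: 0.241
clock: 10.93
position: [0.4834, -0.0007, 0.1569]
ee_rot: [-0.16, 0.689, 0.085, 0.702]
ft_force: [0.2, -0.2, -2.2]
grip_width: 0.244
[ 0.57  0.12 -0.77  1.92  0.21  1.13  0.06] [[0.037, -0.339, 0.94], [-0.101, 0.934, 0.341], [-0.994, -0.108, 0.0]]
scene scoop_mid [([0.526, -0.113, 0.183], 0.74)]
scene scoop_lip [([0.557, -0.191, 0.182], 0.95)]
scene scoop_grip [([0.475, 0.007, 0.177], 0.98)]
scene skillet_floor [([0.575, -0.249, 0.06], 0.97)]
top scoop_mid [([0.521, -0.114, 0.182], 0.86), ([0.524, -0.116, 0.155], 0.29)]
top scoop_lip []
top scoop_grip [([0.476, 0.006, 0.18], 0.88), ([0.537, -0.082, 0.173], 0.39)]
top skillet_floor [([0.575, -0.25, 0.057], 0.9)]
```

View pics/d_scene.png

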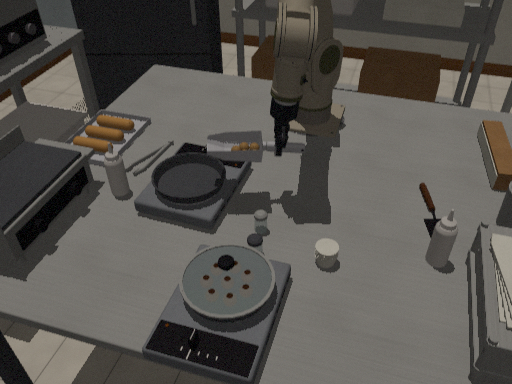

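```bash
python3 -m crank '[[1,[0,0,-0.3],[0,0,0]],[1,[0,0,-0.6],[0,0,0]],[1,[0,0,-0.9],[0,0,0]],[1,[0,0,-1],[0,0,0]],[1,[0,0,-1],[0,0,0]],[1,[0,0,-0.8],[0,0,0]],[1,[0,0,-0.6],[0,0,0]],[1,[0,0,-0.4],[0,0,0]],[1,[0,0,-0.2],[0,0,0]],[1,[0,0,-0.2],[0,0,0]],[1,[0,0,0],[0,0,0]],[1,[0,0,0],[0,0,0]]]'
python3 -m crank '[[1,[0,0,-0.2],[0,0,0]],[1,[0,0,-0.1],[0,0,0]],[1,[0,0,0],[0,0,0]],[1,[0,0,0],[0,0,0]]]'
python3 - <<'E'
from h import *
o=telemetry.get_obs();print(o["torque"])
look(["scoop_mid","scoop_lip","scoop_grip"])
E
```

```text
clock: 12.43
position: [0.4836, -0.0013, 0.0971]
ee_rot: [-0.16, 0.689, 0.084, 0.702]
ft_force: [0.0, 0.0, -3.9]
grip_width: 0.245
clock: 12.77
position: [0.4834, -0.0013, 0.0939]
ee_rot: [-0.16, 0.689, 0.084, 0.702]
ft_force: [0.5, -0.0, -3.9]
grip_width: 0.244
[ 0.43316789  0.18025473 -0.01120033]
scene scoop_mid [([0.527, -0.114, 0.122], 0.82), ([0.552, -0.191, 0.121], 0.28)]
scene scoop_lip [([0.556, -0.19, 0.119], 0.95), ([0.416, -0.467, 0.004], 0.4)]
scene scoop_grip [([0.478, 0.011, 0.116], 0.69), ([0.417, -0.226, 0.051], 0.68), ([0.623, 0.479, 0.001], 0.56)]
top scoop_mid [([0.523, -0.113, 0.121], 0.63)]
top scoop_lip [([0.556, -0.191, 0.116], 0.9), ([0.615, -0.478, -0.001], 0.51)]
top scoop_grip [([0.476, 0.006, 0.116], 0.71)]
```

```bash
T='python3 -c "
from h import *
print(telemetry.get_obs()[\"torque\"].round(2))"'
python3 -m crank '[[1,[0,0,-0.2],[0,0,0]],[1,[0,0,-0.1],[0,0,0]],[1,[0,0,0],[0,0,0]],[1,[0,0,0],[0,0,0]]]'; eval "$T"
python3 -m crank '[[1,[0,0,-0.2],[0,0,0]],[1,[0,0,0],[0,0,0]],[1,[0,0,0],[0,0,0]]]'; eval "$T"
```

```text
clock: 13.5
position: [0.4833, -0.0013, 0.0907]
ee_rot: [-0.16, 0.689, 0.084, 0.702]
ft_force: [0.3, 0.0, -3.4]
grip_width: 0.243
[ 0.46  0.14 -0.04]
clock: 13.75
position: [0.4833, -0.0013, 0.0888]
ee_rot: [-0.16, 0.689, 0.084, 0.702]
ft_force: [-1.0, -0.0, -3.2]
grip_width: 0.244
[0.37 0.18 0.01]
```

```bash
T='python3 -c "
from h import *
print(telemetry.get_obs()[\"torque\"].round(2))"'
python3 -m crank '[[1,[0,0,-0.15],[0,0,0]],[1,[0,0,0],[0,0,0]],[1,[0,0,0],[0,0,0]]]'; eval "$T"
python3 -m crank '[[1,[0,0,-0.15],[0,0,0]],[1,[0,0,0],[0,0,0]],[1,[0,0,0],[0,0,0]]]'; eval "$T"
```

```text
clock: 14.0
position: [0.4833, -0.0013, 0.0873]
ee_rot: [-0.16, 0.689, 0.084, 0.702]
ft_force: [0.7, -0.2, -2.9]
grip_width: 0.243
[0.45 0.09 0.01]
clock: 14.25
position: [0.4836, -0.0013, 0.0861]
ee_rot: [-0.16, 0.689, 0.084, 0.702]
ft_force: [-1.0, 1.0, -0.1]
grip_width: 0.242
[ 0.12  0.15 -0.11]
```

```bash
python3 -m crank '[[1,[0,0,-0.05],[0,0,0]],[1,[0,0,0],[0,0,0]],[1,[0,0,0],[0,0,0]],[1,[0,0,0],[0,0,0]]]'
python3 - <<'E'
from h import *
o=telemetry.get_obs();print(o["torque"].round(2))
look(["scoop_mid","scoop_lip","scoop_grip"],save="e")
c=cv2.imread("pics/e_scene.png")[110:240,120:330];cv2.imwrite("pics/e_crop.png",cv2.resize(c,None,fx=3,fy=3,interpolation=cv2.INTER_CUBIC))
E
```

```text
clock: 14.58
position: [0.4835, -0.0012, 0.0856]
ee_rot: [-0.16, 0.689, 0.084, 0.702]
ft_force: [-1.2, 1.7, 2.0]
grip_width: 0.243
[ 0.08  0.05 -0.03]
scene scoop_mid [([0.525, -0.114, 0.112], 0.86)]
scene scoop_lip [([0.557, -0.189, 0.113], 0.82)]
scene scoop_grip [([0.478, 0.011, 0.106], 0.94), ([0.43, 0.462, 0.002], 0.36)]
top scoop_mid [([0.524, -0.113, 0.111], 0.85)]
top scoop_lip [([0.557, -0.191, 0.112], 0.82), ([0.71, 0.202, 0.001], 0.21)]
top scoop_grip [([0.478, 0.006, 0.106], 0.96)]
```

View pics/e_crop.png

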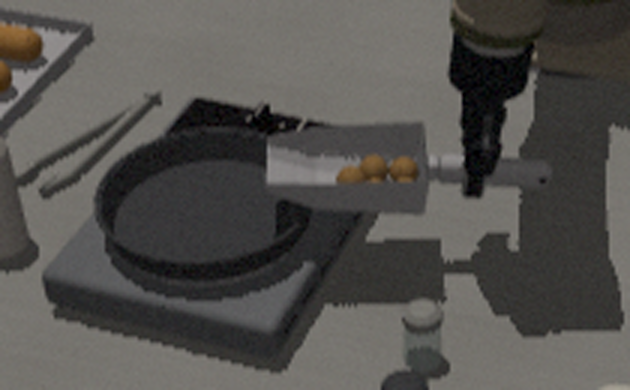

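```bash
python3 -m crank '[[1,[0,0,0.45],[0.0235,0.0085,0]],[1,[0.01,-0.02,0.45],[0.0235,0.0085,0]],[1,[0.01,-0.02,0.42],[0.0235,0.0085,0]],[1,[0.01,-0.02,0.42],[0.0235,0.0085,0]],[1,[0.01,-0.02,0.42],[0.0235,0.0085,0]],[1,[0.01,-0.02,0.42],[0.0235,0.0085,0]],[1,[0.03,-0.07,0.4],[0.0235,0.0085,0]],[1,[0.03,-0.07,0.4],[0.0235,0.0085,0]],[1,[0.03,-0.07,0.4],[0.0235,0.0085,0]],[1,[0.03,-0.07,0.4],[0.0235,0.0085,0]],[1,[0.03,-0.07,0.4],[0.0235,0.0085,0]],[1,[0.03,-0.07,0.4],[0.0235,0.0085,0]]]'
python3 - <<'E'
from h import *
o=telemetry.get_obs();print(o["torque"].round(2))
look(["scoop_mid","scoop_lip","scoop_grip"],save="f")
E
```

```text
clock: 15.98
position: [0.4855, -0.0067, 0.1353]
ee_rot: [-0.054, 0.705, 0.189, 0.681]
ft_force: [0.3, -0.4, -3.4]
grip_width: 0.242
[-0.04 -0.03  0.07]
scene scoop_mid [([0.531, -0.124, 0.125], 0.82)]
scene scoop_lip [([0.553, -0.194, 0.1], 0.86), ([0.417, -0.226, 0.053], 0.41)]
scene scoop_grip [([0.483, -0.0, 0.161], 0.9), ([0.415, -0.469, 0.0], 0.22)]
top scoop_mid []
top scoop_lip [([0.558, -0.195, 0.099], 0.91)]
top scoop_grip [([0.481, -0.007, 0.16], 0.56)]
```

```bash
python3 -m crank '[[1,[0.05,-0.13,0.39],[0.0235,0.0085,0]],[1,[0.05,-0.13,0.39],[0.0235,0.0085,0]],[1,[0.05,-0.13,0.39],[0.0235,0.0085,0]],[1,[0.05,-0.13,0.39],[0.0235,0.0085,0]],[1,[0.05,-0.13,0.39],[0.0235,0.0085,0]],[1,[0.05,-0.13,0.39],[0.0235,0.0085,0]],[1,[0.07,-0.18,0.36],[0.0235,0.0085,0]],[1,[0.07,-0.18,0.36],[0.0235,0.0085,0]],[1,[0.07,-0.18,0.36],[0.0235,0.0085,0]],[1,[0.07,-0.18,0.36],[0.0235,0.0085,0]],[1,[0.07,-0.18,0.36],[0.0235,0.0085,0]],[1,[0.07,-0.18,0.36],[0.0235,0.0085,0]]]'
python3 - <<'E'
from h import *
look(["scoop_lip","scoop_grip","potato1"],save="g")
E
python3 -m crank '[[1,[0.08,-0.23,0.33],[0.0235,0.0085,0]],[1,[0.08,-0.23,0.33],[0.0235,0.0085,0]],[1,[0.08,-0.23,0.33],[0.0235,0.0085,0]],[1,[0.08,-0.23,0.33],[0.0235,0.0085,0]],[1,[0.08,-0.23,0.33],[0.0235,0.0085,0]],[1,[0.08,-0.23,0.33],[0.0235,0.0085,0]],[1,[0.1,-0.27,0.29],[0.0235,0.0085,0]],[1,[0.1,-0.27,0.29],[0.0235,0.0085,0]],[1,[0.1,-0.27,0.29],[0.0235,0.0085,0]],[1,[0.1,-0.27,0.29],[0.0235,0.0085,0]],[1,[0.1,-0.27,0.29],[0.0235,0.0085,0]],[1,[0.1,-0.27,0.29],[0.0235,0.0085,0]]]'
python3 - <<'E'
from h import *
look(["scoop_lip","scoop_grip"],save="i")
for cn in ("scene","top"):
    c=viewer.camera(cn);print([np.round(w(d["location"],c),3).tolist() for d in mark_of("potato1",c)])
c=cv2.imread("pics/i_scene.png")[110:240,120:330];cv2.imwrite("pics/i_crop.png",cv2.resize(c,None,fx=3,fy=3,interpolation=cv2.INTER_CUBIC))
E
```

```text
clock: 17.38
position: [0.493, -0.0254, 0.1805]
ee_rot: [0.052, 0.705, 0.289, 0.646]
ft_force: [0.2, 0.4, -2.8]
grip_width: 0.239
scene scoop_lip [([0.557, -0.195, 0.086], 0.89)]
scene scoop_grip [([0.493, -0.026, 0.204], 0.75), ([0.537, -0.133, 0.134], 0.33)]
scene potato1 [([0.543, -0.188, 0.109], 0.56), ([0.572, -0.171, 0.107], 0.56), ([0.571, -0.226, 0.077], 0.46)]
top scoop_lip []
top scoop_grip [([0.493, -0.031, 0.203], 0.56)]
top potato1 []
clock: 18.78
position: [0.5043, -0.0553, 0.2188]
ee_rot: [0.157, 0.689, 0.383, 0.596]
ft_force: [-1.4, 2.5, 8.2]
grip_width: 0.247
scene scoop_lip [([0.559, -0.201, 0.082], 0.75), ([0.612, -0.479, -0.0], 0.22)]
scene scoop_grip [([0.509, -0.063, 0.241], 0.71), ([0.518, -0.269, 0.075], 0.55)]
top scoop_lip []
top scoop_grip [([0.506, -0.066, 0.242], 0.59), ([0.571, -0.25, 0.055], 0.35)]
[[0.592, -0.289, 0.074], [0.585, -0.199, 0.077], [0.519, -0.269, 0.079], [0.628, -0.213, 0.077], [0.568, -0.231, 0.08]]
[[0.515, -0.267, 0.076], [0.625, -0.212, 0.075]]
```

View pics/i_crop.png

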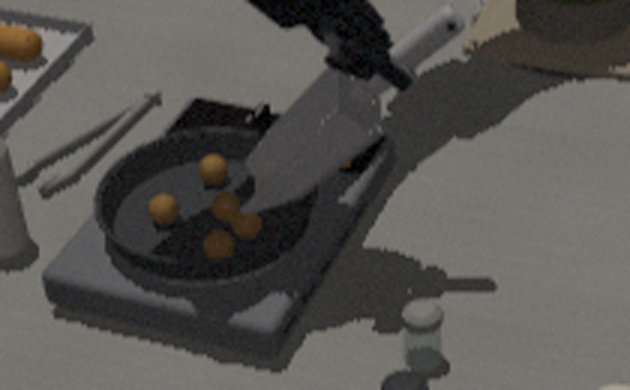

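```bash
python3 -m crank '[[1,[0,0,0.4],[0,0,0]],[1,[0,0,0.8],[0,0,0]],[1,[0,0,1.5],[0,0,0]],[1,[0,0,2],[0,0,0]],[1,[0,0,2],[0,0,0]],[1,[0,0.5,2],[0,0,0]],[1,[-0.1,1.5,1],[-0.05,-0.018,0]],[1,[-0.1,2,0],[-0.1,-0.036,0]],[1,[-0.2,2.5,0],[-0.1,-0.036,0]],[1,[-0.2,2.5,0],[-0.1,-0.036,0]],[1,[-0.2,2.5,0],[-0.1,-0.036,0]],[1,[-0.2,2.5,0],[-0.1,-0.036,0]]]'
python3 - <<'E'
from h import *
from scipy.spatial.transform import Rotation as R
o=telemetry.get_obs();print(o["torque"].round(2),np.round(R.from_quat(o['ee_rot']).as_matrix(),3).tolist())
look(["potato1","scoop_lip","scoop_grip","scoop_mid"],save="j")
c=viewer.camera("scene");print(len(mark_of("potato1",c)),[np.round(w(d["location"],c),3).tolist() for d in mark_of("potato1",c)])
E
```

```text
clock: 20.28
position: [0.4936, 0.086, 0.3164]
ee_rot: [-0.051, 0.704, 0.191, 0.682]
ft_force: [0.8, 0.2, -2.2]
grip_width: 0.245
[-0.11 -0.05 -0.04] [[-0.066, -0.332, 0.941], [0.189, 0.922, 0.339], [-0.98, 0.2, 0.002]]
scene potato1 [([0.52, -0.268, 0.079], 0.64), ([0.574, -0.25, 0.06], 0.56), ([0.567, -0.23, 0.079], 0.46)]
scene scoop_lip [([0.566, -0.107, 0.29], 0.62)]
scene scoop_grip [([0.49, 0.092, 0.339], 0.87)]
scene scoop_mid [([0.538, -0.029, 0.312], 0.64)]
top potato1 [([0.591, -0.285, 0.075], 0.65), ([0.517, -0.268, 0.074], 0.57), ([0.627, -0.213, 0.074], 0.49)]
top scoop_lip [([0.568, -0.107, 0.288], 0.65), ([0.645, -0.002, -0.0], 0.31)]
top scoop_grip [([0.488, 0.087, 0.339], 0.67)]
top scoop_mid []
5 [[0.569, -0.233, 0.078], [0.519, -0.267, 0.077], [0.591, -0.29, 0.077], [0.585, -0.202, 0.074], [0.627, -0.215, 0.079]]
```

```bash
python3 -m crank '[[1,[-0.4,1.7,-1],[-0.07,-0.026,0]],[1,[-0.4,1.7,-1.5],[-0.07,-0.026,0]],[1,[-0.4,1.8,-1.5],[0,0,0.085]],[1,[-0.4,1.8,-1.5],[0,0,0.085]],[1,[-0.4,1.8,-1.5],[0,0,0.085]],[1,[-0.4,1.8,-1.5],[0,0,0.085]],[1,[-0.4,1.8,-1.5],[0,0,0.085]],[1,[-0.4,1.8,-1.5],[0,0,0.085]],[1,[-0.4,1.7,-1.5],[0,0,0.085]],[1,[-0.4,1.7,-1.5],[0,0,0.085]],[1,[-0.4,1.7,-1.5],[0,0,0.085]],[1,[-0.4,1.7,-1.5],[0,0,0.085]]]'
python3 -m crank '[[1,[0,0,-2],[0,0,0]],[1,[0,0,-2],[0,0,0]],[1,[0,0,-2],[0,0,0]],[1,[0,0,0],[0,0,0]],[1,[0,0,0],[0,0,0]]]'
python3 - <<'E'
from h import *
from scipy.spatial.transform import Rotation as R
o=telemetry.get_obs();print(o["torque"].round(2),np.round(R.from_quat(o['ee_rot']).as_matrix(),3).tolist())
look(["scoop_lip","scoop_grip","scoop_mid"],save="k")
look(["scoop_lip","scoop_grip","scoop_mid"])
E
```

```text
clock: 21.93
position: [0.4456, 0.2954, 0.1386]
ee_rot: [-0.382, 0.595, 0.416, 0.572]
ft_force: [-0.1, 0.0, -2.0]
grip_width: 0.247
clock: 22.35
position: [0.4453, 0.2945, 0.079]
ee_rot: [-0.381, 0.596, 0.415, 0.572]
ft_force: [0.1, -0.3, -2.4]
grip_width: 0.245
[ 0.03  0.1  -0.06] [[-0.056, -0.929, 0.366], [0.021, 0.365, 0.931], [-0.998, 0.059, -0.001]]
scene scoop_lip [([0.636, 0.219, 0.086], 0.98), ([0.573, -0.252, 0.058], 0.6), ([0.431, 0.464, 0.0], 0.37)]
scene scoop_grip [([0.432, 0.297, 0.102], 0.88)]
scene scoop_mid [([0.56, 0.247, 0.092], 0.72)]
top scoop_lip [([0.642, 0.223, 0.085], 0.83)]
top scoop_grip []
top scoop_mid [([0.557, 0.25, 0.096], 0.88)]
scene scoop_lip [([0.639, 0.218, 0.083], 0.56), ([0.649, -0.005, 0.001], 0.31)]
scene scoop_grip [([0.438, 0.299, 0.101], 0.83), ([0.585, -0.199, 0.078], 0.29)]
scene scoop_mid [([0.56, 0.249, 0.094], 0.74)]
top scoop_lip [([0.641, 0.221, 0.083], 0.66), ([0.426, 0.465, 0.0], 0.18)]
top scoop_grip [([0.437, 0.294, 0.102], 0.71), ([0.573, -0.25, 0.056], 0.6)]
top scoop_mid [([0.556, 0.247, 0.091], 0.62), ([0.518, -0.267, 0.073], 0.35)]
```

```bash
python3 -m crank '[[1,[0,0,-1.5],[0,0,0]],[1,[0,0,-2],[0,0,0]],[1,[0,0,-1.5],[0,0,0]],[1,[0,0,-0.7],[0,0,0]],[1,[0,0,-0.3],[0,0,0]],[1,[0,0,-0.2],[0,0,0]],[1,[0,0,0],[0,0,0]],[1,[0,0,0],[0,0,0]]]'
python3 -m crank '[[1,[0,0,-0.2],[0,0,0]],[1,[0,0,-0.1],[0,0,0]],[1,[0,0,0],[0,0,0]],[1,[0,0,0],[0,0,0]]]'
```

```text
clock: 23.82
position: [0.446, 0.2952, 0.018]
ee_rot: [-0.381, 0.595, 0.415, 0.573]
ft_force: [0.5, 0.5, -2.9]
grip_width: 0.24
clock: 24.15
position: [0.4458, 0.2948, 0.0145]
ee_rot: [-0.381, 0.595, 0.415, 0.573]
ft_force: [-0.8, 0.2, -1.8]
grip_width: 0.241
```

```bash
python3 -m crank '[[1,[0,0,-0.1],[0,0,0]],[1,[0,0,-0.1],[0,0,0]],[1,[0,0,0],[0,0,0]],[1,[0,0,0],[0,0,0]]]'
python3 - <<'E'
from h import *
o=telemetry.get_obs();print(o["torque"].round(2))
look(["scoop_lip","scoop_grip","scoop_mid"])
E
```

```text
clock: 24.48
position: [0.4458, 0.2951, 0.0131]
ee_rot: [-0.381, 0.595, 0.415, 0.573]
ft_force: [-3.2, -1.2, 7.2]
grip_width: 0.246
[-0.67  0.52 -0.11]
scene scoop_lip [([0.637, 0.22, 0.018], 0.68)]
scene scoop_grip [([0.437, 0.297, 0.035], 0.87)]
scene scoop_mid [([0.561, 0.249, 0.026], 0.94)]
top scoop_lip [([0.641, 0.223, 0.019], 0.94)]
top scoop_grip [([0.436, 0.293, 0.036], 0.79), ([0.416, -0.226, 0.058], 0.44)]
top scoop_mid [([0.557, 0.248, 0.026], 0.86), ([0.585, -0.202, 0.078], 0.74), ([0.647, -0.003, 0.001], 0.38)]
```

Down on the counter; release and lift away.

```bash
python3 -m crank '[[0.7,[0,0,0],[0,0,0]],[0.4,[0,0,0],[0,0,0]],[0,[0,0,0],[0,0,0]],[0,[0,0,0],[0,0,0]],[0,[0,0,0],[0,0,0]],[0,[0,0,0],[0,0,0]],[0,[0,0,0],[0,0,0]],[0,[0,0,0.5],[0,0,0]],[0,[0,0,1.5],[0,0,0]],[0,[0,0,3],[0,0,0]],[0,[0,0,4],[0,0,0]],[0,[0,0,4],[0,0,0]]]' 40
python3 -m crank '[[0,[0,0,4],[0,0,0]],[0,[0,0,3],[0,0,0]],[0,[0,0,0],[0,0,0]]]'
python3 - <<'E'
from h import *
o=telemetry.get_obs();print(np.round(o["joint_pos"],2))
look(["scoop_lip","scoop_grip","scoop_mid","heat_grip","long_mark","skillet_floor"],save="m")
look(["heat_grip","long_mark"])
E
```

```text
clock: 25.88
position: [0.4448, 0.295, 0.1447]
ee_rot: [-0.381, 0.595, 0.416, 0.572]
ft_force: [1.5, 0.8, 0.7]
grip_width: 1.003
clock: 26.13
position: [0.4471, 0.2973, 0.2198]
ee_rot: [-0.382, 0.592, 0.415, 0.576]
ft_force: [-0.2, 0.4, -0.4]
grip_width: 1.001
[ 0.27  0.34 -1.09  1.65  0.26  1.35  0.34]
scene scoop_lip [([0.563, 0.25, 0.027], 0.71), ([0.638, 0.221, 0.019], 0.6)]
scene scoop_grip [([0.439, 0.295, 0.034], 0.66)]
scene scoop_mid [([0.56, 0.248, 0.028], 0.76), ([0.609, -0.476, 0.002], 0.73)]
scene heat_grip [([0.411, -0.258, 0.077], 0.44), ([0.415, -0.227, 0.052], 0.24)]
scene long_mark [([0.419, -0.226, 0.056], 0.94), ([0.439, 0.298, 0.035], 0.15)]
scene skillet_floor [([0.576, -0.248, 0.061], 0.96), ([0.592, -0.287, 0.076], 0.62)]
top scoop_lip [([0.644, 0.221, 0.016], 0.72), ([0.587, -0.197, 0.079], 0.62)]
top scoop_grip [([0.436, 0.294, 0.036], 0.89), ([0.74, 0.012, 0.001], 0.17)]
top scoop_mid [([0.557, 0.249, 0.029], 0.74)]
top heat_grip [([0.414, -0.26, 0.073], 0.57)]
top long_mark [([0.413, -0.226, 0.055], 0.97)]
top skillet_floor [([0.575, -0.248, 0.056], 0.7), ([0.418, -0.225, 0.057], 0.6)]
scene heat_grip [([0.417, -0.263, 0.078], 0.58)]
scene long_mark [([0.417, -0.229, 0.054], 0.58)]
top heat_grip [([0.414, -0.258, 0.074], 0.52)]
top long_mark [([0.415, -0.226, 0.057], 0.7), ([0.62, 0.481, -0.001], 0.39)]
```

View pics/m_scene.png

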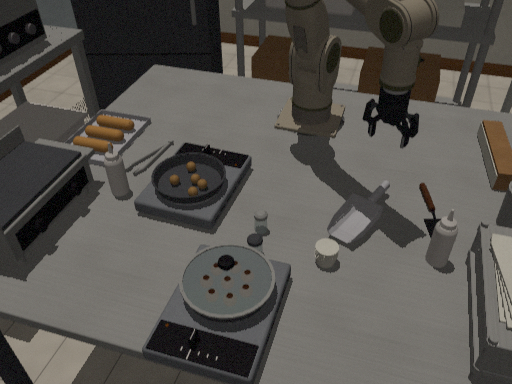

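```bash
python3 -m crank '[[0,[0,-1,0.2],[-0.022,-0.056,0]],[0,[-0.1,-2.4,0.2],[0,0,-0.12]],[0,[-0.1,-2.4,0.2],[0,0,-0.12]],[0,[-0.1,-2.4,0.2],[0,0,-0.12]],[0,[-0.1,-2.4,0.2],[0,0,-0.12]],[0,[-0.1,-2.4,0.2],[0,0,-0.12]],[0,[-0.1,-2.4,0.2],[0,0,-0.12]],[0,[-0.1,-2.4,0.2],[0,0,-0.12]],[0,[-0.1,-2.4,0.2],[0,0,-0.12]],[0,[-0.1,-2.4,0.2],[0,0,-0.12]],[0,[-0.1,-2.4,0.2],[0,0,-0.12]],[0,[-0.1,-2.4,0.2],[0,0,-0.12]]]' 20
python3 -m crank '[[0,[-0.15,-2.4,0],[0,0,-0.12]],[0,[-0.15,-2.4,0],[0,0,-0.12]],[0,[-0.15,-2.4,0],[0,0,-0.12]],[0,[-0.15,-2.4,0],[0,0,-0.12]],[0,[-0.15,-2.4,0],[0,0,-0.12]],[0,[-0.15,-2.4,0],[0,0,-0.12]],[0,[-0.15,-2.4,0],[0,0,-0.12]],[0,[-0.15,-2.4,0],[0,0,-0.12]],[0,[-0.15,-2.4,0],[0,0,-0.12]],[0,[-0.15,-2.4,0],[0,0,-0.12]],[0,[-0.15,-2.4,0],[0,0,-0.12]],[0,[-0.15,-2.2,0],[0,0,-0.12]]]'
python3 -m crank '[[0,[0,0,0],[0,0,0]],[0,[0,0,0],[0,0,0]]]'
python3 - <<'E'
from h import *
from scipy.spatial.transform import Rotation as R
o=telemetry.get_obs();print(np.round(o["joint_pos"],2),np.round(R.from_quat(o['ee_rot']).as_matrix(),3).tolist())
c=cv2.imread("pics/a_top.png")[225:255,285:370];cv2.imwrite("pics/knob.png",cv2.resize(c,None,fx=8,fy=8,interpolation=cv2.INTER_CUBIC))
c=viewer.camera("top");print(pix([.415,-.2275,.053],c),pix([.415,-.26,.085],c))
E
```

```text
clock: 28.13
position: [0.4345, 0.0198, 0.2367]
ee_rot: [0.045, 0.705, -0.047, 0.706]
ft_force: [-1.1, 0.5, 0.3]
grip_width: 0.999
clock: 29.13
position: [0.4164, -0.2666, 0.2364]
ee_rot: [0.499, 0.501, -0.5, 0.5]
ft_force: [0.8, -0.6, 0.3]
grip_width: 1.0
clock: 29.3
position: [0.4164, -0.2659, 0.2361]
ee_rot: [0.498, 0.502, -0.499, 0.501]
ft_force: [0.4, 0.2, 0.5]
grip_width: 0.999
[ 1.01  0.08 -0.56  1.76  0.04  1.31 -1.12] [[-0.003, 1.0, 0.006], [0.0, 0.006, -1.0], [-1.0, -0.003, -0.0]]
[322.16952626 234.52730001] [333.26327565 234.61807258]
```

View pics/knob.png

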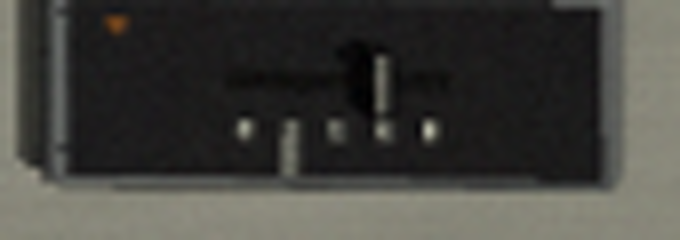

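```bash
python3 -m crank '[[0,[0,0.3,-2],[0,0,0]],[0,[0,0.3,-3],[0,0,0]],[0,[0,0,-3.5],[0,0,0]],[0,[0,0,-3.5],[0,0,0]],[0,[0,0,-3],[0,0,0]],[0,[0,0,-1.6],[0,0,0]],[0,[0,0,-0.6],[0,0,0]],[0,[0,0,0],[0,0,0]],[0.5,[0,0,0],[0,0,0]],[0.8,[0,0,0],[0,0,0]],[1,[0,0,0],[0,0,0]],[1,[0,0,0],[0,0,0]]]' 20
python3 -m crank '[[1,[0,0,0],[0,0,0]],[1,[0,0,0],[0,0,0]],[1,[0,0,0],[0,0,0]],[1,[0,0,0],[0,0,0]]]'
```

```text
clock: 30.35
position: [0.4173, -0.2595, 0.0655]
ee_rot: [0.497, 0.502, -0.499, 0.502]
ft_force: [0.3, -0.3, 0.4]
grip_width: 0.453
clock: 30.68
position: [0.4169, -0.2592, 0.0648]
ee_rot: [0.498, 0.502, -0.499, 0.501]
ft_force: [-1.0, 1.6, 5.3]
grip_width: 0.142
```

```bash
python3 -m crank '[[1,[0,0.3,0],[0,0,0]],[1,[0,0.6,0],[0,0,0]],[1,[0,0.8,0],[0,0,0]],[1,[0,0.8,0],[0,0,0]],[1,[0,0.5,0],[0,0,0]],[1,[0,0.3,0],[0,0,0]],[1,[0,0,0],[0,0,0]],[1,[0,0,0],[0,0,0]],[1,[0,0,0],[0,0,0]]]'
python3 -m crank '[[0.7,[0,0,0],[0,0,0]],[0.3,[0,0,0],[0,0,0]],[0,[0,0,0],[0,0,0]],[0,[0,0,0],[0,0,0]],[0,[0,0,0],[0,0,0]],[0,[0,0,0],[0,0,0]],[0,[0,0,1],[0,0,0]],[0,[0,0,3],[0,0,0]],[0,[0,0,4],[0,0,0]],[0,[0,0,4],[0,0,0]],[0,[0,0,4],[0,0,0]],[0,[0,0,4],[0,0,0]]]'
python3 -m crank '[[0,[-1,3.5,1],[0,0,0]],[0,[-1,3.5,1],[0,0,0]],[0,[-1,3.5,1],[0,0,0]],[0,[-1,3.5,1],[0,0,0]],[0,[0,3.5,1],[0,0,0]],[0,[0,3.5,1],[0,0,0]],[0,[0,3.5,0],[0,0,0]],[0,[0,3,0],[0,0,0]],[0,[0,0,0],[0,0,0]],[0,[0,0,0],[0,0,0]]]'
python3 - <<'E'
from h import *
look(["heat_grip","long_mark","scoop_mid","scoop_lip","scoop_grip","salt","pepper","cups","turner","tongs"],save="n")
for cn in ("top","scene"):
    c=viewer.camera(cn);print([np.round(w(d["location"],c),3).tolist() for d in mark_of("potato1",c)])
c=cv2.imread("pics/n_top.png")[145:255,275:375];cv2.imwrite("pics/n_crop.png",cv2.resize(c,None,fx=5,fy=5,interpolation=cv2.INTER_CUBIC))
E
```

```text
clock: 31.43
position: [0.4181, -0.2247, 0.0649]
ee_rot: [0.498, 0.502, -0.498, 0.502]
ft_force: [6.5, 1.5, 3.7]
grip_width: 0.137
clock: 32.43
position: [0.4163, -0.2256, 0.2673]
ee_rot: [0.497, 0.502, -0.499, 0.502]
ft_force: [0.7, -1.3, -0.5]
grip_width: 1.002
clock: 33.27
position: [0.3765, 0.0504, 0.3251]
ee_rot: [0.496, 0.503, -0.498, 0.503]
ft_force: [-0.9, -1.2, 0.1]
grip_width: 1.0
scene heat_grip [([0.414, -0.229, 0.076], 0.52), ([0.572, -0.25, 0.061], 0.42)]
scene long_mark [([0.413, -0.229, 0.053], 0.84)]
scene scoop_mid [([0.561, 0.247, 0.027], 0.65)]
scene scoop_lip [([0.636, 0.221, 0.017], 0.63)]
scene scoop_grip [([0.436, 0.301, 0.033], 0.89), ([0.418, -0.468, 0.001], 0.38)]
scene salt [([0.65, -0.007, 0.001], 0.68), ([0.522, -0.267, 0.077], 0.54)]
scene pepper [([0.744, 0.006, 0.002], 0.69), ([0.612, -0.479, -0.0], 0.39)]
scene cups [([0.713, 0.198, 0.001], 0.75)]
scene turner [([0.431, 0.462, 0.002], 0.57), ([0.61, -0.478, 0.001], 0.43)]
scene tongs [([0.414, -0.469, 0.002], 0.64)]
top heat_grip [([0.614, -0.475, 0.001], 0.71), ([0.415, -0.226, 0.075], 0.6)]
top long_mark [([0.415, -0.225, 0.058], 0.65)]
top scoop_mid [([0.559, 0.25, 0.025], 0.8), ([0.74, 0.012, 0.003], 0.48), ([0.573, -0.249, 0.059], 0.3)]
top scoop_lip [([0.639, 0.222, 0.015], 0.75)]
top scoop_grip [([0.435, 0.296, 0.035], 0.76)]
top salt [([0.646, -0.003, 0.001], 0.53), ([0.713, 0.199, 0.0], 0.5), ([0.557, 0.249, -0.003], 0.35)]
top pepper [([0.739, 0.012, 0.002], 0.61), ([0.588, -0.199, 0.077], 0.51)]
top cups [([0.711, 0.199, 0.002], 0.53)]
top turner [([0.428, 0.463, -0.001], 0.82)]
top tongs [([0.419, -0.466, -0.002], 0.66)]
[[0.59, -0.287, 0.074], [0.57, -0.229, 0.077], [0.587, -0.203, 0.077], [0.63, -0.213, 0.076], [0.515, -0.269, 0.074]]
[[0.63, -0.213, 0.08], [0.712, 0.196, 0.001], [0.518, -0.269, 0.075], [0.593, -0.287, 0.077], [0.585, -0.2, 0.075]]
```

View pics/n_crop.png

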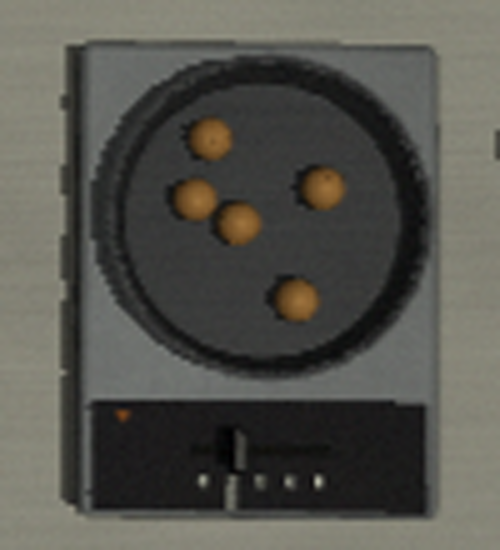

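```bash
python3 -c "
from h import *
print(manip.hand_in())"
```

```text
the job is handed in; nothing more can be done
None
```

The job is done and handed in at about 33.5 s on the robot's clock. I rested the scoop's lip inside the pan, tipped it so that all five potatoes rolled in, and set the empty scoop back on the counter. Then I slid the heat control to the long mark. `hand_in` gives no verdict, so success rests on my own checks.

- **Potatoes:** the last top picture shows all five lying in the pan, each within about 65 mm of its centre. The last scene-camera reading found only four of them and took the cups for a fifth; I trusted the top picture.
- **Scoop:** it stands level, with its middle point read at 0.025–0.027 m against the 0.034 m limit. The gripper is open and well clear.
- **Heat control:** it is over the long mark within about 1–2 mm, by both cameras and by pixel position once camera parallax is allowed for.
- **Bystanders:** salt, pepper, cups, turner and tongs read the same as at the start. I did not measure the bottles again at the end, but the arm never went near them.
- **Force on the pan:** it was about 5 N when I rested the lip, judged from the wrist force. It rose to about 11 N at the end of the tip, which turned the scoop about 0.05 rad in the fingers. I allowed for that when setting it down.

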